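# Close the junction box with its quarter-turn cover

## Task

Close up the open junction box: carry the loose dark cover by its long sides (never by its orange wing, which is not a handle), lay it on the box, slide its tongue fully home under the steel keeper at the far end and let go of it. Then take the wing, turn it to line up with the two white marks, push it in and lock it with a quarter turn, so that it stays in by itself and lies along the box. Leave the other things on the bench where they are.

Things in the scene. Friction and masses are not known exactly. Their poses are not given: they have to be found in the camera images.
- junction_box: Open grey box screwed to the bench, 124 (x) x 50 (y) mm outside, rounded rim 48 mm above the bench. Origin under its centre on the bench; +x points to the end with the steel keeper and two black cable glands. 18 mm feet stick out at both ends.
- keeper (a point): Middle of the underside of the keeper's lip, box frame (70, 0, 53) mm: a steel lip across the box from x = 63 to 74.5 mm, 53 to 57 mm above the bench, legs 36 mm apart inside. The cover's tongue slides under it along +x with 2 mm play in height.
- slot (a point): Centre of the slot in the steel plate inside the box, at its -x end: box frame (-36, 0, 40) mm on the plate's top, 8 mm below the rim; plate 4 mm thick. Slot along the box's y (crosswise), 25 x 6.4 mm, rounded edges. Under the plate, notches 1.8 mm deep along the box's x hold the stud's pin when locked.
- seat (a point): Where the cover's origin lies when the cover is fully home: box frame (0, 0, 36) mm, axes as the box. The cover is then aligned with the box.
- cover: Loose dark sheet-metal cover, 0.15 to 0.24 kg, already right side up. Origin at the centre of its underside (skirt bottom), +x toward its tongue. Deck x = -64.5 to 58 mm, 57 mm wide, top at 15, underside at 12 mm; skirts 12 mm deep on both long sides (52 mm apart inside, 1 mm play each side on the box) and the -x end, none at +x.
- cover_grip (a point): Middle of the cover, 7.5 mm above its underside; ribs on the long sides mark this grip, 57 mm wide across the cover's y. Axes as the cover.
- tongue (a point): Tip of the cover's tongue (28 mm wide, 3 mm thick, in the plane of the deck), cover frame (72, 0, 13.5) mm. To fit: lower the level cover onto the rim about 14 mm short of home (toward the box's -x), so the tongue clears the keeper, then slide it +x until the skirt at the -x end meets the box wall.
- wing: Orange wing of the captive stud at cover (-36, 0) mm; origin on the deck top while it stands out, x axis along the wing, z up. Blade 30 mm long, 9 mm thick, 13 to 34 mm above its origin, on a 13 mm wide neck. Under the deck a pin 18 mm long, 3.6 mm thick, parallel to the wing. Turns freely either way (friction 0.012 N m), no end stops.
- wing_grip (a point): On the stud's axis, 27 mm above the wing's origin, in the blade (grip with fingertips at least 12 mm over the deck: the blade sinks 11 mm when pressed). Two white marks on the deck beside it, across the cover, show the slot: there (wing x along box y, within about 0.1 rad) it can be pushed in. Locked: wing x along box x, a quarter turn away, either way.
- wing_press (a joint): How far the stud is pressed in, m: 0 standing out, at most 0.0108. Spring pushes it out: 2.4 N at 0, 6.7 N at full depth. Misaligned, the pin stops on the plate at about 0.002. It must be held in beyond 0.0094 to be turned under the plate. Locked and let go it rises into the notches and rests near 0.007.
- marker: Marker pen lying on the bench, 12 x 137 x 12 mm, origin under its centre; to be left alone.
- driver: Precision screwdriver lying on the bench, 13 x 144 x 13 mm, origin under its centre; to be left alone.
- hex_key: Black hex key lying on the bench, 27 x 72 x 4 mm, origin under its centre; to be left alone.
- loupe: Black eye loupe, 41 mm wide, 34 mm high, origin under its centre; to be left alone.
Not all that is in view belongs to the job. Leave any blue look-alike of the cover alone.

How it is judged (in metres and radians):
On the way, in this order (a step that is already met when the one before it is completed fails the run):
1. the cover lies fully home on the box, level, its tongue under the keeper, and has been let go (x of cover in the frame of seat between -0.003 and 0.003 m and y of cover in the frame of seat between -0.003 and 0.003 m and z of cover in the frame of seat between -0.002 and 0.002 m and angle between cover's own z axis and vertical below 0.05 rad and contact force between the fingers and cover below 0.1 N), for 0.2 s.
2. the wing, crosswise in line with the marks, has been pushed in through the slot (value of joint wing_press above 0.008 m and angle between the x axis of wing and the y axis of junction_box, either way round below 0.3 rad), for 0.05 s.
At the end, for the whole second after the job is handed in: The cover is at rest on the box within 3 mm of home along and across it and 2 mm in height, level within 0.05 rad; the wing stays pressed in at least 5.5 mm with nothing touching it, along the box within 0.25 rad (x of cover in the frame of seat between -0.003 and 0.003 m and y of cover in the frame of seat between -0.003 and 0.003 m and z of cover in the frame of seat between -0.002 and 0.002 m and angle between cover's own z axis and vertical below 0.05 rad and value of joint wing_press above 0.0055 m and angle between the x axis of wing and the x axis of junction_box, either way round below 0.25 rad and linear speed of cover below 0.02 m/s).
It fails at once if the cover is carried by its wing (contact force between the fingers and wing above 1 N and height (world z) of cover above 0.012 m and horizontal distance between cover and seat above 0.03 m).
It fails at once if one of the other things is moved by more than 3 cm (distance of any of marker, driver, hex_key, loupe from where it was at the start of the episode above 0.03 m).
It also fails if it takes over 56 s, if anything falls off the work surface, if the arm or the gripper's body presses on something with over 40 N, if the wrist force passes 120 N, or if a joint passes its speed limit or range.

## Robot

A 6-joint arm with a two-finger parallel gripper is mounted at the origin on a cart in front of the work surface, level with it; the furniture and walls round the work are solid. World frame = base frame: x ahead of the robot, y to its left, z up, the work surface at z = 0. Lengths are in mm, angles in rad, forces in N, time in s.
With the tool pointing down it reaches from about 325 to 850 mm from the base axis. Payload 4.4 kg.
Tool frame: the origin (TCP) lies midway between the tips of the shut fingers; the grasp point (between the pads) lies 19 mm behind it (tcp_to_grasp is the distance from the TCP to the grasp point, in mm); z points along the fingers, y is the line along which they close (so a half turn about z gives the same grasp; the last joint's range is limited). The gripper opens to 94 mm and grips with 3 to 60 N. Pads are 16 mm wide; open, the fingers measure 119 mm over their backs; the gripper's body (75 mm by 177 mm) begins 78 mm behind the grasp point.
Start: joints at [1.06, 0.207, 1.542, -0, 1.393, -0.15], TCP at [202.459, 538.179, 179.747] pointing down, gripper open.
Joint ranges: [-2.73, 2.73], [-0.86, 2.22], [0.23, 2.46], [-1.11, 4.25], [0.08, 2.63], [-2.82, 2.82]. Speed limits (rad/s): [2.79, 2.79, 3.14, 3.14, 3.14, 3.14].

## Interface

Orientations are given as a 3x3 rotation matrix whose columns are the frame's x, y, z axes.
In Python, from rig import read_state, grab_frame, finish_job, tcp_to_grasp gives the robot as it stands.
- The arm moves only by the tool move_arm, never from a script. Its argument "rows" is a list that holds one entry, the list of rows, each a list of 6 numbers: the shift along the tool's x, y, z in cm, then the turn, a rotation vector about the tool's x, y, z in degrees. In form: [[[x, y, z, ax, ay, az], ...]]. A call has 1 to 10 rows; each row shifts and turns the commanded pose from where the row before left it, along the tool's axes as they then stand; what a row does not reach is not made up. A row lasts 1/10 s, in which the tool goes at most 50 mm and 8.59 degrees, less where a joint would pass 70% of its speed; a pose out of reach is approached as far as the arm can. A call is refused whole if a number of a shift passes 5 or a number of a turn 8.59, either way. A call with a gripper value outside its range is refused whole. "fingers" is the opening in per cent of the stroke, from 0 (shut) to 100 (fully open), set as the call begins (left out, the last holds). The fingers move at their own pace and stop on an object; "newtons" is the grip in N (left out, the last holds). Time passes only in rows, so rows that do not move let the fingers close. It gives the time, the measured TCP pose, the force, the opening and the grip force at its end, in the units of the state.
- read_state(): the state, without advancing time (a new reading comes with each control period).
- grab_frame(name): name is "scene" or "top" or "wrist"; returns a dict with "color" (400x640x3 uint8, red, green, blue), "z_map" (400x640 float32, mm along the optical axis (not along the pixel's ray), 0 where there is no reading), "intrinsics" (3x3 intrinsics, pixels), "position" and "attitude" of the camera in the world. Camera axes: x right, y down, z forward; pixel columns grow to the right and rows downward; lengths in mm; the calibration is good to about 2 mm. A picture is of the moment at which its call begins.
- finish_job(): hands the job in; it is judged then, once.
The state is a dict: "clock": time; "joint_positions": joint angles; "qvel": joint speeds; "tau": joint torques, N m; "position": TCP position; "tcp_rot": TCP orientation; "contact_force": force on the tool from outside, world axes, zero at the start; "moment": the same for the moment, N m; "gripper_width": finger opening in mm; "gripper_force": force on a finger pad.
Only numpy, scipy, OpenCV 4.12 (cv2) and the standard library are available. Lean on these libraries where they do the work, as an engineer would, in place of code of your own. Each camera call takes 0.05 s, during which the arm holds its last target. There are 200 camera calls.

## Working session

There is one attempt and no reset: what is moved stays moved. The work goes in short steps, Python scripts to look and compute and a tool call to move; the robot and the scene stay as the last step left them, time stands still between calls to the robot, and variables do not carry over. Pictures are saved under pics/ and viewed, at most 10 in all, crops included, and the job is handed in when it is done.

Besides the shell and the picture viewer there is one more tool, called after ">>>" as name(argument=value, ...), one argument or row to a line, values as JSON. move_arm: Moves the arm, as the interface text tells. Its arguments: {"type":"object","properties":{"rows":{"type":"array","items":{"type":"array","items":{"type":"array","items":{"type":"number"}}}},"fingers":{"type":"number"},"newtons":{"type":"number"}},"required":["rows"]}

```bash
mkdir -p pics; ls
python3 - <<'E'
from rig import *
import cv2,numpy as np
for n in ("top","scene"):
    f=grab_frame(n); cv2.imwrite(f"pics/{n}0.png",f["color"][:,:,::-1]); np.savez(f"/tmp/{n}.npz",**f)
    print(n,f["intrinsics"],f["position"],f["attitude"])
s=read_state(); print(s["position"],s["tcp_rot"],tcp_to_grasp)
E
```

```text
pics
top [[363.71825449   0.         324.54283989]
 [  0.         363.71825449 198.53289803]
 [  0.           0.           1.        ]] [ 410.21520903    7.71583265 1026.6559439 ] [[-3.90738021e-02 -9.77705541e-01  2.06313146e-01]
 [-9.99236275e-01  3.81652328e-02 -8.38337722e-03]
 [ 3.22485123e-04 -2.06483150e-01 -9.78450103e-01]]
scene [[466.0779229    0.         332.39887554]
 [  0.         466.0779229  198.65842989]
 [  0.           0.           1.        ]] [ 763.40102933 -575.76377998  976.51484217] [[ 0.96509132  0.21834308 -0.1446549 ]
 [ 0.26190813 -0.80810197  0.52761286]
 [-0.00169529 -0.54708089 -0.83707803]]
[202.0892682  537.47732294 178.72448383] [[-9.35965083e-01  3.52091486e-01 -9.74299766e-04]
 [ 3.52092723e-01  9.35963401e-01 -1.79625412e-03]
 [ 2.79463139e-04 -2.02427500e-03 -9.99997912e-01]] 18.8
```

View pics/top0.png

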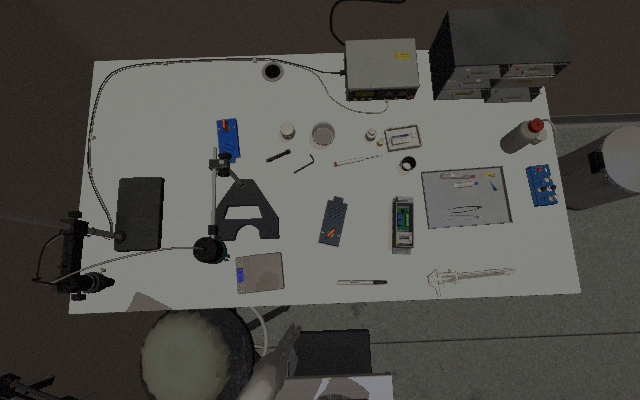

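View pics/scene0.png

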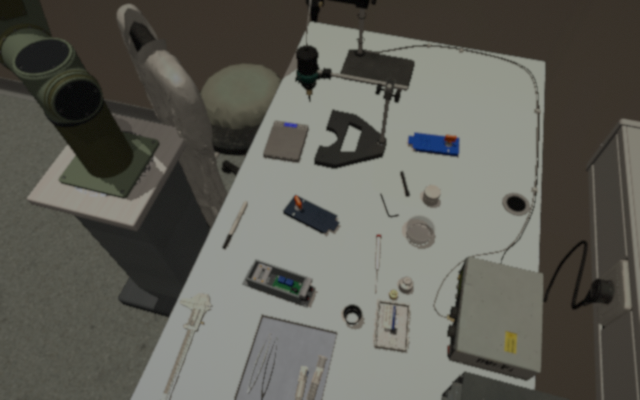

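The wanted cover is the dark one at top (333,221), scene (312,214). The possible confusions are the blue look-alike at top (228,138), scene (437,144), the dark microscope foot at (247,210), the black plate at (140,213) and the scale at (260,272). I choose the dark one with the orange wing. The box is at top (403,223), with its keeper end still to be settled in a close crop. I also need the heights of the stands.

```bash
cat > h.py <<'E'
import numpy as np,cv2
def world(f):
    K=f["intrinsics"];z=f["z_map"];v,u=np.mgrid[:z.shape[0],:z.shape[1]]
    p=np.stack([(u-K[0,2])/K[0,0]*z,(v-K[1,2])/K[1,1]*z,z],-1)
    w=p@f["attitude"].T+f["position"]; w[z==0]=np.nan; return w
def ray(f,uv,h):
    K=f["intrinsics"];uv=np.atleast_2d(uv).astype(float)
    d=np.c_[(uv[:,0]-K[0,2])/K[0,0],(uv[:,1]-K[1,2])/K[1,1],np.ones(len(uv))]@f["attitude"].T
    return f["position"]+d*((h-f["position"][2])/d[:,2])[:,None]
E
python3 - <<'E'
from h import *
np.set_printoptions(precision=1,suppress=True)
f=np.load("/tmp/top.npz");w=world(f)
for n,(u,v) in dict(cover=(335,215),wing=(329,234),box=(403,205),boxlo=(403,243),scope=(208,250),post=(213,190),clamp=(220,163),foot=(247,190),psu=(380,70),arm=(270,350),stool=(200,350)).items(): print(n,w[v,u])
# obstacles: max height grid (x rows 100mm far to near, y cols +600..-600)
for x in range(700,0,-100):
    print(x,[int(np.nanmax(np.r_[0,w[...,2][(abs(w[...,0]-x)<50)&(abs(w[...,1]-y)<50)]])) for y in range(700,-700,-100)])
c=f["color"]
a=cv2.resize(c[185:260,305:425],(800,500),interpolation=3)
cv2.imwrite("pics/crop1.png",cv2.convertScaleAbs(a,alpha=1.8)[:,:,::-1])
E
```

```text
cover [575.2 -28.6  13.8]
wing [518.5  -8.8  48.5]
box [ 596.4 -222.6   13.6]
boxlo [ 490.  -215.5    5.1]
scope [471.7 249.9 257.2]
post [613.1 257.6 207.8]
clamp [673.6 239.2 220.4]
foot [655.5 218.1  21.2]
psu [ 976.2 -172.9   87.9]
arm [  84.9  270.3 -749.5]
stool [217.2 367.8 -69.6]
700 [259, 24, 25, 7, 218, 223, 9, 16, 13, 36, 34, 23, 124, 196]
600 [244, 234, 24, 7, 210, 220, 25, 21, 18, 60, 17, 22, 18, 48]
500 [228, 410, 267, 370, 363, 264, 24, 52, 6, 50, 17, 18, 19, 5]
400 [210, 326, 359, 369, 258, 255, 21, 14, 15, 14, 11, 11, 9, 5]
300 [194, 328, 5, 6, 5, 4, 5, 4, 6, 6, 7, 5, 5, 3]
200 [176, 347, 397, 0, 0, 213, 209, 0, 0, 0, 0, 0, 0, 0]
100 [72, 0, 0, 0, 0, 120, 147, 6, 9, 3, 0, 0, 0, 0]
```

View pics/crop1.png

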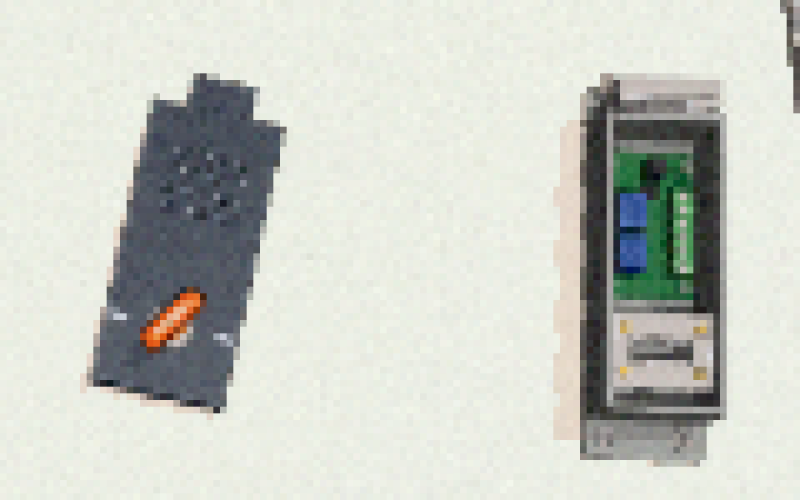

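The crop shows the dark cover with its tongue up-image, and the orange wing at crop (172,318) between its white marks at (117,316) and (225,338). The box at the right has the slotted plate at its lower end, crop (660,348), and the keeper at its upper end (665,90). The choice is confirmed, and both +x axes point about world +x. Next I measure both poses and the clearance for the swing.

Run:
```python
from h import *
np.set_printoptions(precision=1,suppress=True)
f=np.load("/tmp/top.npz");w=world(f)
g=lambda u,v:(305+u/6.667-.5,185+v/6.667-.5)
c=ray(f,[g(150,98),g(285,125),g(225,408),g(92,382),g(222,75)],15);print(c[:,:2]); print("size",np.linalg.norm(c[0]-c[1]),np.linalg.norm(c[0]-c[3]))
d=c[0]+c[1]-c[2]-c[3];print("cover ctr",c[:4].mean(0),np.degrees(np.arctan2(d[1],d[0])))
b=ray(f,[g(607,115),g(725,112),g(725,417),g(607,417)],48);print(b[:,:2],"size",np.linalg.norm(b[0]-b[1]),np.linalg.norm(b[0]-b[3]))
d=b[0]+b[1]-b[2]-b[3];print("box ctr",b.mean(0),np.degrees(np.arctan2(d[1],d[0])))
m=(w[...,2]>60)&(w[...,0]>100)&(w[...,1]>-300)&(w[...,1]<500)
P=w[m];ang=np.degrees(np.arctan2(P[:,1],P[:,0]));r=np.hypot(P[:,0],P[:,1])
for a in range(0,90,10):
    s=(ang>=a)&(ang<a+10)
    if s.any():
        i=np.argsort(r[s])[:3];print(a,P[s][i].tolist(),P[s][:,2].max())
```

```text
[[621.3  -7.9]
 [607.4 -64.7]
 [488.8 -33.6]
 [501.7  21.1]
 [630.2 -39. ]]
size 58.57502847176399 123.10388737802363
cover ctr [554.8 -21.3  15. ] -14.157229991177049
[[ 600.  -195.1]
 [ 599.3 -243.7]
 [ 474.8 -232.6]
 [ 476.6 -185.3]] size 48.66808878501224 123.70282385344615
box ctr [ 537.7 -214.2   48. ] -4.836539151269039
0 [[1134.7630323264125, 20.43691957020374, 123.30954765169986], [1135.2396870147204, 37.619328297984104, 170.07447700052785], [1136.3018120714282, 7.090099758116677, 87.1617096231588]] 185.19194889934317
10 [[647.8720602508331, 225.85266625735812, 198.84166243809887], [647.8964987420266, 225.9399787471359, 207.5018365847011], [647.3152288703637, 227.60576029041212, 201.10035822579357]] 223.14152026904765
20 [[450.30876899297584, 229.5766347759448, 198.48567756021578], [452.66220348350515, 224.91480685974406, 190.65584176291952], [452.1661543739702, 225.94492916459689, 203.85980393345676]] 318.6697073581979
30 [[148.65000244599366, 122.68559068291123, 74.39119299302502], [149.9433466749852, 123.60308247357439, 86.73482057202273], [151.20610266653347, 122.50532680443112, 75.62019109138168]] 368.4202633563434
40 [[146.64428834547897, 124.12396590976527, 82.75612750708137], [148.60996670394928, 124.71903553732133, 97.20661602233281], [148.1103365011731, 126.3840091055699, 102.73252515838192]] 370.717388278517
50 [[165.18337060286223, 197.52534378597792, 198.67135732659096], [165.09270524050484, 199.10752566781917, 191.85367351687785], [163.88965760540017, 200.68504995957935, 194.02240273567213]] 300.1900334251611
60 [[208.2365369374935, 457.1193459352318, 306.48999909646807], [208.9236812962473, 461.48235210275755, 308.18256727349274], [209.6498517706874, 461.804995713392, 310.52256368035694]] 327.06806749912516
```

Run:
```python
from h import *
np.set_printoptions(precision=0,suppress=True)
f=np.load("/tmp/scene.npz");w=world(f)
for u,v in [(130,15),(140,35),(150,55),(165,75),(180,100),(190,125),(205,160),(215,185),(240,100),(60,100),(40,50),(308,60),(325,75),(310,95),(385,110),(390,90)]: print((u,v),w[v,u])
f2=np.load("/tmp/top.npz");w2=world(f2)
print('top')
for u,v in [(296,332),(285,345),(275,360),(262,375),(250,390),(150,300),(30,385),(75,280),(100,282),(165,248)]: print((u,v),w2[v,u])
```

```text
(130, 15) [-11. 297. 237.]
(140, 35) [ 22. 266. 205.]
(150, 55) [ 87. 198. 210.]
(165, 75) [149. 149. 203.]
(180, 100) [189. 119. 159.]
(190, 125) [196. 112.  79.]
(205, 160) [ 182.  137. -101.]
(215, 185) [ 180.  142. -238.]
(240, 100) [210. 360. -67.]
(60, 100) [ 61. -68. 306.]
(40, 50) [-14.  13. 349.]
(308, 60) [485. 232. 254.]
(325, 75) [520. 248. 204.]
(310, 95) [480. 247. 130.]
(385, 110) [676. 231. 145.]
(390, 90) [681. 231. 211.]
top
(296, 332) [ 188.  133. -543.]
(285, 345) [ 184.  151. -286.]
(275, 360) [218. 133. 100.]
(262, 375) [206. 150. 185.]
(250, 390) [184. 171. 206.]
(150, 300) [363. 485.  -0.]
(30, 385) [227. 579. 271.]
(75, 280) [420. 495. 298.]
(100, 282) [nan nan nan]
(165, 248) [472. 304. 341.]
```

Run:
```python
from h import *
f2=np.load("/tmp/top.npz");w=world(f2)
for y in range(-50,650,50):
    s=(abs(w[...,1]-y)<25)&(w[...,2]>50)&(w[...,0]>255)&(w[...,0]<800)
    if s.sum()>3: print(y,np.sort(w[...,0][s])[[0,3]].astype(int),int(w[...,2][s].max()))
```

```text
0 [515 520] 52
200 [452 460] 218
250 [446 446] 322
300 [458 462] 354
350 [453 454] 368
400 [440 442] 370
450 [428 430] 366
500 [380 386] 351
550 [378 379] 410
600 [255 255] 327
```

>>> move_arm(
  rows=[
    [[-1, -1.4, -2, 0, 0, 0], [-2.1, -2.8, -2, 0, 0, 0], [-2.1, -2.8, -2, 0, 0, 0], [-2.1, -2.8, -2, 0, 0, 0], [-2.1, -2.8, 0, 0, 0, 0], [-2.1, -2.8, 0, 0, 0, 0], [-2.1, -2.8, 0, 0, 0, 0], [-2.1, -2.8, 0, 0, 0, 0], [-2.1, -2.8, 0, 0, 0, 0], [-2.1, -2.8, 0, 0, 0, 0]],
  ],
  fingers=100,
)

```text
clock: 1.1
position: [294.8, 217.7, 259.3]
tcp_rot: [[-0.936, 0.352, -0.0], [0.352, 0.936, -0.0], [0.0, -0.0, -1.0]]
contact_force: [-0.1, -0.6, -0.4]
gripper_width: 93.8
gripper_force: 0.0
```

>>> move_arm(
  rows=[
    [[-3, -1.4, 0, 0, 0, 0], [-3, -1.4, 0, 0, 0, 0], [-3, -1.4, 0, 0, 0, 0], [-3, -1.4, 0.4, 0, 0, 0], [-3, -1.4, 0.8, 0, 0, 0], [-3, -1.4, 1, 0, 0, 0], [-3, -1.4, 1, 0, 0, 0], [-3, -1.4, 1, 0, 0, 0], [-3, -1.4, 1, 0, 0, 0], [-3, -1.4, 1, 0, 0, -6.4]],
  ],
)

```text
clock: 2.1
position: [526.9, -18.5, 196.7]
tcp_rot: [[-0.97, 0.243, -0.001], [0.243, 0.97, 0.0], [0.001, 0.0, -1.0]]
contact_force: [0.0, -0.6, -0.2]
gripper_width: 94.1
gripper_force: 0.0
```

>>> move_arm(
  rows=[
    [[0, 0, 0, 0, 0, 0], [0, 0, 0, 0, 0, 0]],
  ],
)

```text
clock: 2.3
position: [525.9, -17.6, 196.7]
tcp_rot: [[-0.969, 0.248, -0.003], [0.248, 0.969, 0.001], [0.003, 0.0, -1.0]]
contact_force: [-0.0, -0.0, -0.5]
gripper_width: 94.1
gripper_force: 0.0
```

Run:
```python
from rig import *
import cv2,numpy as np
f=grab_frame("wrist"); cv2.imwrite("pics/w1.png",cv2.convertScaleAbs(f["color"][:,:,::-1],alpha=1.5)); np.savez("/tmp/w1.npz",**f)
s=read_state(); print(s["clock"],s["position"],s["tcp_rot"],s["joint_positions"],f["position"],f["attitude"],s["gripper_width"])
```

```text
2.35 [525.87477079 -17.12725668 197.34640968] [[-9.69118470e-01  2.46591384e-01 -1.44218008e-03]
 [ 2.46590634e-01  9.69119496e-01  6.79122214e-04]
 [ 1.56511052e-03  3.02521780e-04 -9.99998729e-01]] [-1.97401202e-01  8.98376853e-02  1.63780444e+00  3.87757110e-04
  1.41549791e+00 -1.51909658e+00] [460.12570696   0.58627303 402.14350491] [[ 0.24863272  0.94151151  0.22745955]
 [ 0.96859716 -0.24195731 -0.05723812]
 [ 0.00114516  0.23454794 -0.97210388]] 93.99674203798057
```

View pics/w1.png

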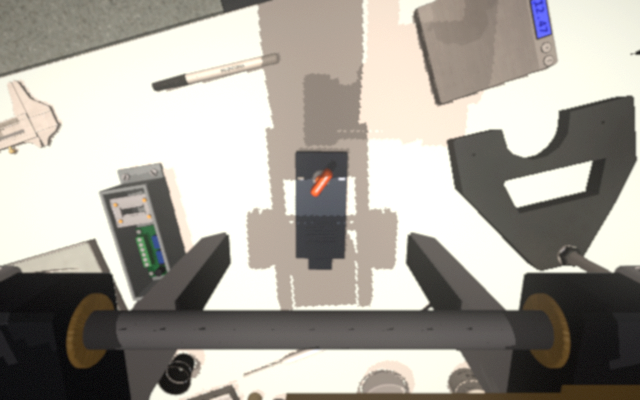

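The wrist view shows the cover whole, with its rear end at (322,151), wing at (321,183), white marks at (300,178) and (345,178), and tongue tip at (320,268). The box is at the left: slot plate (131,208), PCB (149,250), rear foot (140,172).

Run:
```python
from h import *
np.set_printoptions(precision=1,suppress=True)
f=dict(np.load("/tmp/w1.npz"));c=f["color"].astype(int)
roi=np.zeros(c.shape[:2],bool);roi[140:275,285:360]=1
m=(roi&(c.sum(2)<240)&(c[...,2]>c[...,0]+2)).astype(np.uint8)
n,l,s,_=cv2.connectedComponentsWithStats(m);k=1+np.argmax(s[1:,4]);m=(l==k).astype(np.uint8);print(s[k])
m=cv2.morphologyEx(m,cv2.MORPH_CLOSE,np.ones((9,9)))
deck=m.copy();
ys=[v for v in range(140,275) if m[v].sum()>40]; print(ys[0],ys[-1])
v,u=np.nonzero(m); e=[]
L=[];R=[]
for r in range(ys[0]+4,ys[-1]-4):
    q=np.nonzero(m[r])[0];L.append((q[0]-.5,r));R.append((q[-1]+.5,r))
L=ray(f,L,13);R=ray(f,R,13)
mid=(L+R)/2;print("width",np.median(np.linalg.norm(L-R,axis=1)))
vx,vy,x0,y0=cv2.fitLine(mid[:,:2].astype(np.float32),cv2.DIST_HUBER,0,.01,.01).ravel();
if vx<0: vx,vy=-vx,-vy
print("yaw",np.degrees(np.arctan2(vy,vx)))
d=np.array([vx,vy]);q=np.array([x0,y0])
t0=(ray(f,[(322,ys[0]-.5)],15)[0,:2]-q)@d; t1=(ray(f,[(322,ys[-1]+.5)],15)[0,:2]-q)@d; t2=(ray(f,[(320,v.max()+.5)],15)[0,:2]-q)@d
print("len",t1-t0,t2-t0,"origin a",q+d*(t0+64.5),"b",q+d*(t1-58),"c",q+d*(t2-72))
o=(c[...,0]>180)&(c[...,2]<110)&roi
vv,uu=np.nonzero(o);P=ray(f,np.c_[uu,vv],49)[:,:2];e=cv2.fitLine(P.astype(np.float32),cv2.DIST_L2,0,.01,.01).ravel();print("wing",len(P),P.mean(0),np.degrees(np.arctan2(e[1],e[0])),(P.mean(0)-q)@d-(t0+64.5))
a=c.astype(np.uint8)[150:310,80:240]
cv2.imwrite("pics/box1.png",cv2.convertScaleAbs(cv2.resize(a,(600,600),interpolation=3),alpha=1.5)[:,:,::-1])
```

```text
[ 297  175   49   60 1841]
196 229
width 54.05585234412993
yaw -14.298481
len 39.4653266946879 45.420404904926905 origin a [604.9 -33. ] b [524.4 -12.5] c [516.6 -10.5]Traceback (most recent call last):
  File "<stdin>", line 23, in <module>
cv2.error: OpenCV(4.12.0) /io/opencv/modules/imgproc/src/linefit.cpp:50: error: (-215:Assertion failed) count > 0 in function 'fitLine2D_wods'
```

```bash
cat > meas.py <<'E'
from h import *
np.set_printoptions(precision=1,suppress=True)
f=dict(np.load("/tmp/w1.npz"));c=f["color"].astype(int)
print(c[[165,210,250,210,300],[310,320,320,275,320]])
g=f["color"].max(2);roi=np.zeros(g.shape,bool);roi[140:275,288:356]=1
t,_=cv2.threshold(g[roi].reshape(-1,1),0,255,cv2.THRESH_OTSU);print("thr",t)
o=(c[...,0]>c[...,2]+50)&(c[...,0]>100)&roi
m=(((g<t)|o)&roi).astype(np.uint8)
n,l,s,_=cv2.connectedComponentsWithStats(m);k=1+np.argmax(s[1:,4]);m=(l==k).astype(np.uint8);print(s[k])
m=cv2.morphologyEx(m,cv2.MORPH_CLOSE,np.ones((9,9)))
ys=[v for v in range(140,275) if m[v].sum()>40]; print(ys[0],ys[-1])
v,u=np.nonzero(m);L=[];R=[]
for r in range(ys[0]+6,ys[-1]-6):
    q=np.nonzero(m[r])[0];L.append((q[0]-.5,r));R.append((q[-1]+.5,r))
L=ray(f,L,13);R=ray(f,R,13);mid=(L+R)/2;print("width",np.median(np.linalg.norm(L-R,axis=1)))
vx,vy,x0,y0=cv2.fitLine(mid[:,:2].astype(np.float32),cv2.DIST_HUBER,0,.01,.01).ravel();
if vx<0: vx,vy=-vx,-vy
print("yaw",np.degrees(np.arctan2(vy,vx)))
d=np.array([vx,vy]);q=np.array([x0,y0])
T=lambda v,h:(ray(f,[(321,v)],h)[0,:2]-q)@d
t0=T(ys[0]-.5,15);t1=T(ys[-1]+.5,15);t2=T(v.max()+.5,15)
print("len",t1-t0,t2-t0,"origin a",q+d*(t0+64.5),"b",q+d*(t1-58),"c",q+d*(t2-72))
vv,uu=np.nonzero(o);P=ray(f,np.c_[uu,vv],45)[:,:2];e=cv2.fitLine(P.astype(np.float32),cv2.DIST_L2,0,.01,.01).ravel();print("wing",len(P),P.mean(0),np.degrees(np.arctan2(e[1],e[0])),(P.mean(0)-q)@d-(t0+64.5))
a=c.astype(np.uint8)[150:310,80:240]
cv2.imwrite("pics/box1.png",cv2.convertScaleAbs(cv2.resize(a,(600,600),interpolation=3),alpha=1.5)[:,:,::-1])
E
python3 meas.py
```

```text
[[ 47  48  49]
 [ 59  62  67]
 [ 40  40  42]
 [125 116 107]
 [122 113 105]]
thr 93.0
[ 295  150   54  120 5699]
150 258
width 57.26042183958001
yaw -14.786428
len 125.21992902419774 138.9286611393561 origin a [555.8 -20.5] b [558.5 -21.1] c [558.2 -21.1]
wing 246 [524.1 -12.8] -50.99198 -32.583390532028616
```

View pics/box1.png

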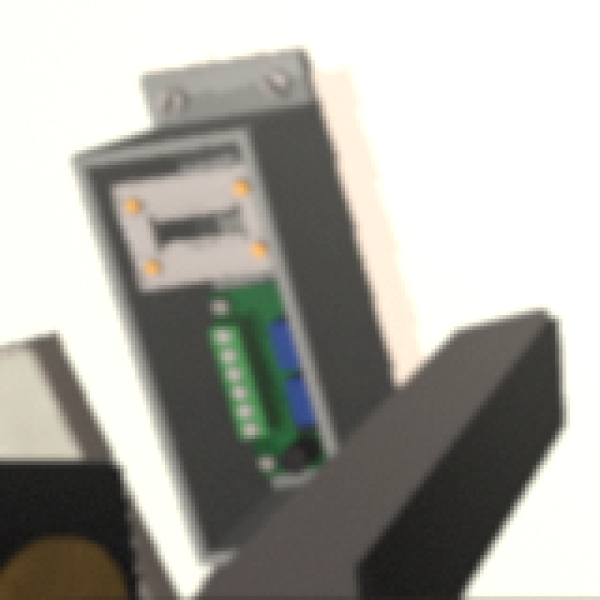

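Both the wrist and top views put the cover origin at about (557.5,-21.5) and yaw at -14.5°, with width 57.3 and length 125/139 as they should be. The box crop shows the slot crosswise at the -x end, as expected. Moving down to grip.

>>> move_arm(
  rows=[
    [[-3.2, 0.35, 2, 0, 0, 0], [0, 0, 4, 0, 0, 0], [0, 0, 4, 0, 0, 0], [0, 0, 4, 0, 0, 0], [0, 0, 3, 0, 0, 0], [0, 0, 1.2, 0, 0, 0], [0, 0, 0.6, 0, 0, 0], [0, 0, 0, 0, 0, 0], [0, 0, 0, 0, 0, 0]],
  ],
)

```text
clock: 3.25
position: [560.2, -22.1, 11.8]
tcp_rot: [[-0.969, 0.245, 0.004], [0.245, 0.969, -0.001], [-0.004, 0.0, -1.0]]
contact_force: [0.5, -0.2, 1.4]
gripper_width: 93.8
gripper_force: 0.0
```

>>> move_arm(
  rows=[
    [[0.2, 0, 0.5, 0, 0, 0], [0, 0, 0.2, 0, 0, 0], [0, 0, 0, 0, 0, 0], [0, 0, 0, 0, 0, 0]],
  ],
)

```text
clock: 3.65
position: [556.6, -21.6, 2.9]
tcp_rot: [[-0.969, 0.246, 0.0], [0.246, 0.969, -0.0], [-0.0, 0.0, -1.0]]
contact_force: [-0.3, -0.3, -0.6]
gripper_width: 93.8
gripper_force: 0.0
```

Run:
```python
from rig import *
s=read_state(); print(s["position"],s["contact_force"],s["tcp_rot"])
```

```text
[556.57155764 -21.55768327   2.88087577] [-0.27375612 -0.25571037 -0.60352958] [[-9.69353276e-01  2.45670884e-01  2.08721579e-04]
 [ 2.45670879e-01  9.69353298e-01 -4.70305987e-05]
 [-2.13879000e-04  5.68754910e-06 -9.99999977e-01]]
```

Closing on the long sides, then a small lift.

>>> move_arm(
  rows=[
    [[0, 0, 0, 0, 0, 0], [0, 0, 0, 0, 0, 0], [0, 0, 0, 0, 0, 0], [0, 0, 0, 0, 0, 0], [0, 0, 0, 0, 0, 0], [0, 0, 0, 0, 0, 0], [0, 0, 0, 0, 0, 0], [0, 0, 0, 0, 0, 0]],
  ],
  fingers=0,
  newtons=35,
)

```text
clock: 4.45
position: [556.5, -21.5, 2.7]
tcp_rot: [[-0.969, 0.246, -0.0], [0.246, 0.969, -0.0], [0.0, -0.0, -1.0]]
contact_force: [-0.1, -0.2, -0.4]
gripper_width: 33.5
gripper_force: 0.0
```

>>> move_arm(
  rows=[
    [[0, 0, -1, 0, 0, 0], [0, 0, -3, 0, 0, 0], [0, 0, -4, 0, 0, 0], [0, 0, -3, 0, 0, 0], [0, 0, -1, 0, 0, 0], [0, 0, 0, 0, 0, 0], [0, 0, 0, 0, 0, 0]],
  ],
)

```text
clock: 5.15
position: [555.4, -21.3, 121.5]
tcp_rot: [[-0.969, 0.246, -0.002], [0.246, 0.969, 0.0], [0.002, -0.0, -1.0]]
contact_force: [-0.4, 0.0, 0.2]
gripper_width: 0.3
gripper_force: 0.0
```

Run:
```python
from rig import *
import cv2,numpy as np
f=grab_frame("wrist"); cv2.imwrite("pics/w2.png",cv2.convertScaleAbs(f["color"][:,:,::-1],alpha=1.5)); np.savez("/tmp/w2.npz",**f)
s=read_state(); print(s["clock"],s["position"],s["tcp_rot"],s["contact_force"],s["moment"],f["position"],f["attitude"],s["gripper_width"])
```

```text
5.2 [554.86120284 -21.18495944 120.71345187] [[-9.69363986e-01  2.45601131e-01 -3.68057304e-03]
 [ 2.45600145e-01  9.69370953e-01  7.24639878e-04]
 [ 3.74581297e-03 -2.01509473e-04 -9.99992964e-01]] [ 0.11702051 -0.82193533 -0.44541686] [-0.0143929   0.02335543 -0.02944205] [489.53643152  -3.10167714 326.88268213] [[ 2.46567687e-01  9.41904808e-01  2.28078296e-01]
 [ 9.69125257e-01 -2.39831891e-01 -5.72442121e-02]
 [ 7.81850385e-04  2.35151010e-01 -9.71958534e-01]] 0.4522330140759805
```

View pics/w2.png

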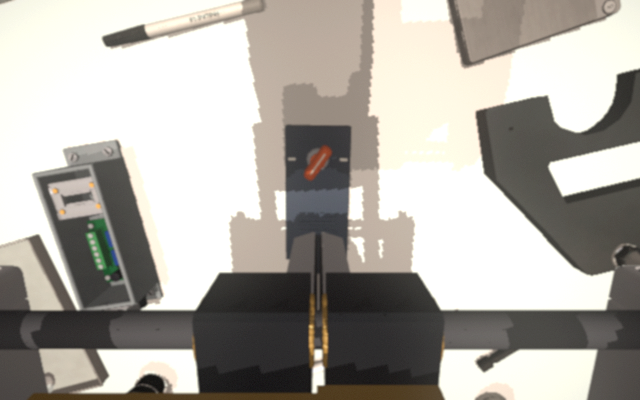

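The fingers shut above the deck without gripping: the picture shows the cover still lying at (318,190) with the shut fingers over it. The finger tips seem to draw back when open. I check this from the depth at the open fingers, and also whether the cover shifted.

```bash
python3 - <<'E'
from h import *
np.set_printoptions(precision=1,suppress=True)
for n,tcp,R in (("w1",[525.9,-17.3,197],None),("w2",[554.9,-21.2,120.7],None)):
    f=dict(np.load(f"/tmp/{n}.npz"));w=world(f)
    tx=np.array([-.969,.246,0]);ty=np.array([.246,.969,0])
    d=w-np.array(tcp);T=np.stack([d@tx,d@ty,-d[...,2]],-1)
    s=(abs(T[...,0])<25)&(abs(T[...,1])<75)&(T[...,2]>-90)&(T[...,2]<30)
    for lo,hi in ((-75,-30),(-30,0),(0,30),(30,75)):
        q=s&(T[...,1]>lo)&(T[...,1]<hi)
        if q.sum()>5:
            P=T[q];i=np.argsort(P[:,2]);print(n,q.sum(),"tip z",P[i[-8:],2],"at",P[i[-4:],:2].tolist(), "inner y",np.percentile(abs(P[i[-60:],1]),[0,50,100]))
E
sed -i 's/w1.npz/w2.npz/; s/roi\[140:275,288:356\]/roi[115:215,275:360]/; s/range(140,275)/range(115,212)/; s/box1/box2/;s/^print(c\[\[.*$//' meas.py; python3 meas.py
```

```text
w1 3185 tip z [-25.7 -25.7 -25.6 -25.6 -25.1 -24.9 -24.9 -24.8] at [[-0.6414555336692989, -46.38580251208674], [0.4516011413151569, -46.345652411462694], [9.430760584958472, -49.498978370267665], [2.6467874805951355, -46.25527194438281]] inner y [45.8 46.2 50.7]
w1 3179 tip z [-26.3 -26.1 -26.1 -26.  -25.9 -25.9 -25.8 -25.4] at [[-6.8758644222283944, 47.92461176315807], [1.634529668404874, 48.00328854144942], [0.4766573478578826, 48.086721570361064], [-7.656230263126917, 48.08311554744766]] inner y [47.6 48.1 52.7]
w2 979 tip z [-29.2 -29.1 -29.  -28.9 -28.3 -28.  -27.7 -27.3] at [[9.578660245481508, -1.5114910886934565], [9.458701417249976, -2.040790715450384], [9.35706228307239, -0.9987074992518998], [9.237263054679572, -0.4785870732332413]] inner y [0.4 3.5 9.5]
w2 1338 tip z [-28.2 -28.2 -27.8 -27.7 -27.6 -27.4 -27.  -26.3] at [[9.34933277894518, 3.1940445842687684], [7.629468649333421, 0.5694966655772623], [9.151596645410109, 4.251686308889187], [8.915897035027186, 3.7349214597572016]] inner y [0.  4.  9.8]
thr 88.0
[ 284  124   68   91 5496]
125 211
width 57.39202844807275
yaw -15.207598
len 76.70109280272409 79.50835822668836 origin a [557.7 -21. ] b [513.5  -9. ] c [502.7  -6. ]
wing 32 [526.2 -16.9] -52.76077 -31.436286789370925
```

Run:
```python
from rig import *
from h import *
np.set_printoptions(precision=1,suppress=True)
f=grab_frame("scene");w=world(f);s=read_state();p=np.array(s["position"]);print(p)
d=w-p
q=(np.hypot(d[...,0],d[...,1])<30)&(w[...,2]>65)
print(q.sum(),np.sort(w[...,2][q])[:15])
i=np.argsort(w[...,2][q])[:6];print(w[q][i])
for h in range(100,200,10):
    r=q&(abs(w[...,2]-h)<5)
    if r.sum(): print(h,r.sum(),w[r].min(0),w[r].max(0))
v,u=np.nonzero(q);print(u.min(),u.max(),v.min(),v.max())
```

```text
[554.7 -21.2 120.4]
1146 [149.6 150.7 151.8 152.4 152.6 153.5 154.  155.  156.5 156.5 156.6 157.2
 157.3 157.3 157.4]
[[563.6 -22.4 149.6]
 [565.2 -20.  150.7]
 [563.6 -29.5 151.8]
 [564.9 -18.7 152.4]
 [563.5 -21.9 152.6]
 [563.2 -28.1 153.5]]
150 8 [563.2 -29.5 149.6] [566.6 -16.6 155. ]
160 31 [543.9 -36.4 156.5] [566.7 -15.2 164.2]
170 38 [544.9 -36.  165.7] [566.7 -14.5 174.9]
180 35 [547.3 -36.4 175. ] [567.  -12.8 184.9]
190 31 [551.5 -37.9 185.2] [567.  -12.4 194.9]
277 319 22 183
```

Two cameras agree that the real finger tips sit about 26 mm above the reported TCP. I will go deeper, watching the force.

>>> move_arm(
  rows=[
    [[0, 0, 0, 0, 0, 0], [0, 0, 0, 0, 0, 0], [0, 0, 0, 0, 0, 0], [0, 0, 0, 0, 0, 0], [-0.1, 0, 1, 0, 0, 0], [0, 0, 3, 0, 0, 0], [0, 0, 4, 0, 0, 0], [0, 0, 3, 0, 0, 0], [0, 0, 1, 0, 0, 0], [0, 0, 0.5, 0, 0, 0]],
  ],
  fingers=100,
)

```text
clock: 6.25
position: [556.4, -21.6, -3.7]
tcp_rot: [[-0.969, 0.246, -0.003], [0.246, 0.969, 0.0], [0.003, -0.0, -1.0]]
contact_force: [0.2, -0.1, 1.3]
gripper_width: 76.9
gripper_force: 0.0
```

>>> move_arm(
  rows=[
    [[0, 0, 0.3, 0, 0, 0], [0, 0, 0.3, 0, 0, 0], [0, 0, 0.3, 0, 0, 0], [0, 0, 0.2, 0, 0, 0], [0, 0, 0, 0, 0, 0], [0, 0, 0, 0, 0, 0]],
  ],
)

```text
clock: 6.85
position: [557.7, -21.8, -12.9]
tcp_rot: [[-0.969, 0.246, 0.001], [0.246, 0.969, -0.0], [-0.001, 0.0, -1.0]]
contact_force: [-0.2, 0.2, -0.1]
gripper_width: 94.5
gripper_force: 0.0
```

>>> move_arm(
  rows=[
    [[0, 0, 0.3, 0, 0, 0], [0, 0, 0.3, 0, 0, 0], [0, 0, 0.2, 0, 0, 0], [0, 0, 0, 0, 0, 0], [0, 0, 0, 0, 0, 0]],
  ],
)

```text
clock: 7.35
position: [557.3, -21.7, -21.4]
tcp_rot: [[-0.969, 0.246, -0.0], [0.246, 0.969, 0.0], [0.0, -0.0, -1.0]]
contact_force: [-0.1, 0.1, 0.8]
gripper_width: 94.1
gripper_force: 0.0
```

Run:
```python
from rig import *
from h import *
np.set_printoptions(precision=1,suppress=True)
f=grab_frame("wrist");w=world(f);s=read_state();p=np.array(s["position"]);print(p,s["contact_force"])
R=np.array(s["tcp_rot"]);T=(w-p)@R
for sg in (-1,1):
    q=(abs(T[...,0])<15)&(abs(sg*T[...,1]-55)<20)&(w[...,2]<60)
    print(q.sum(),[ (h,int((q&(abs(w[...,2]-h)<1)).sum())) for h in range(-4,20,2)])
    for x in (-6,0,6): 
        r=q&(abs(T[...,0]-x)<3)&(w[...,2]>3); print(x,np.sort(w[...,2][r])[:5])
```

```text
[557.5 -21.8 -21.3] [-0.5 -0.5 -0.1]
4797 [(-4, 0), (-2, 49), (0, 1918), (2, 260), (4, 8), (6, 40), (8, 48), (10, 52), (12, 60), (14, 65), (16, 65), (18, 73)]
-6 [4.4 5.5 5.6 5.6 6.1]
0 [4.4 4.4 4.6 4.6 4.9]
6 [4.9 5.1 5.4 5.4 5.5]
4856 [(-4, 0), (-2, 29), (0, 1958), (2, 314), (4, 5), (6, 45), (8, 49), (10, 44), (12, 59), (14, 67), (16, 79), (18, 61)]
-6 [5.1 5.5 6.1 6.2 6.5]
0 [3.7 4.4 4.9 5.1 5.3]
6 [5.  5.  5.2 5.4 5.6]
```

The tips are now about 4.5 mm over the bench. I go 1.5 mm lower and close.

>>> move_arm(
  rows=[
    [[0, 0, 0.15, 0, 0, 0], [0, 0, 0, 0, 0, 0], [0, 0, 0, 0, 0, 0], [0, 0, 0, 0, 0, 0], [0, 0, 0, 0, 0, 0], [0, 0, 0, 0, 0, 0], [0, 0, 0, 0, 0, 0], [0, 0, 0, 0, 0, 0]],
  ],
  fingers=0,
  newtons=35,
)

```text
clock: 8.2
position: [557.5, -21.8, -22.7]
tcp_rot: [[-0.969, 0.245, 0.0], [0.245, 0.969, -0.0], [-0.0, -0.0, -1.0]]
contact_force: [-0.5, -1.1, 0.7]
gripper_width: 56.5
gripper_force: 35.0
```

Gripped at 56.5 mm. Lift, and measure the box rim from the depth already recorded (wrist w2 and top).

>>> move_arm(
  rows=[
    [[0, 0, -0.5, 0, 0, 0], [0, 0, -2, 0, 0, 0], [0, 0, -4, 0, 0, 0], [0, 0, -3, 0, 0, 0], [0, 0, -1, 0, 0, 0], [0, 0, 0, 0, 0, 0], [0, 0, 0, 0, 0, 0]],
  ],
)

```text
clock: 8.9
position: [556.1, -21.5, 80.7]
tcp_rot: [[-0.969, 0.246, -0.003], [0.246, 0.969, 0.001], [0.003, -0.0, -1.0]]
contact_force: [-0.2, -0.5, -2.2]
gripper_width: 56.7
gripper_force: 35.0
```

Run:
```python
from h import *
from rig import *
np.set_printoptions(precision=1,suppress=True)
s=read_state();print(s["position"],s["contact_force"],s["gripper_width"])
f3=grab_frame("wrist");np.savez("/tmp/w3.npz",**f3)
for n in ("w2","top"):
    f=dict(np.load(f"/tmp/{n}.npz"));w=world(f)
    q=(abs(w[...,0]-538)<90)&(abs(w[...,1]+214)<50)&(w[...,2]>30)&(w[...,2]<70)
    z=w[...,2][q];print(n,np.histogram(z,range(30,71,3)))
    r=q&(abs(w[...,2]-47)<4);P=w[r][:,:2].astype(np.float32);print(len(P),np.median(w[...,2][r]),cv2.minAreaRect(P),P.min(0),P.max(0))
    k=q&(w[...,2]>53.5);
    if k.sum():print("keeper",k.sum(),w[k].mean(0),w[k].min(0),w[k].max(0))
# rim colour pixels in w2
w3=world(f3);p=np.array(s["position"]);T=(w3-p)@np.array(s["tcp_rot"])
q=(abs(T[...,1])<32)&(abs(T[...,0])<90)&(abs(-T[...,2]-37.7)<8)
P=T[q];A=np.c_[P[:,:2],np.ones(len(P))];co=np.linalg.lstsq(A,P[:,2],rcond=None)[0];print("deck plane",q.sum(),co, P.min(0),P.max(0),cv2.minAreaRect(P[:,:2].astype(np.float32)))
```

```text
[556.1 -21.5  80.7] [-0.2 -0.5 -2.2] 56.687442575539556
w2 (array([ 553,  612,  743, 2049,  772, 1734,  632,    8,    0,    0,    0,
          0,    0]), array([30, 33, 36, 39, 42, 45, 48, 51, 54, 57, 60, 63, 66, 69]))
2872 47.1155794470032 ((542.0419311523438, -213.74420166015625), (51.70296096801758, 130.37692260742188), 85.21318054199219) [ 475.3 -244.1] [ 608.7 -183. ]
top (array([ 34,  24,  51, 101,  63, 112,  78,  15,  37,  14,   2,   0,   0]), array([30, 33, 36, 39, 42, 45, 48, 51, 54, 57, 60, 63, 66, 69]))
237 47.16281130379605 ((542.7619018554688, -213.99911499023438), (49.74507141113281, 130.92279052734375), 85.21854400634766) [ 477.6 -243.5] [ 609.7 -184.4]
keeper 57 [ 607.1 -218.2   56.3] [ 600.8 -238.9   53.7] [ 614.4 -200.6   60.7]
deck plane 21768 [  0.  -0. -38.] [-72.8 -32.  -45.7] [ 64.6  32.  -29.8] ((-4.191658020019531, -0.13404464721679688), (137.14938354492188, 63.97706985473633), 0.49900442361831665)
```

The box origin is about (538.4,-213.5) with yaw -4.8° (rim height 47 and width 50 agree). The cover is held level and centred. I carry it to a point 16 mm short of home, above the rim.

>>> move_arm(
  rows=[
    [[-0.1, -1.6, 0, 0, 0, 0], [-0.24, -3.2, 0, 0, 0, 0], [-0.24, -3.2, 0, 0, 0, 0], [-0.24, -3.2, 0, 0, 0, 0], [-0.24, -3.2, 0, 0, 0, 0], [-0.24, -3.2, 0, 0, 0, 0], [-0.14, -1.7, 0, 0, 0, -4.7], [0, 0, 1.5, 0, 0, -4.7], [0, 0, 2, 0, 0, 0], [0, 0, 0, 0, 0, 0]],
  ],
)

```text
clock: 9.95
position: [519.8, -211.5, 42.9]
tcp_rot: [[-0.996, 0.085, -0.008], [0.085, 0.996, 0.004], [0.009, 0.004, -1.0]]
contact_force: [0.0, 0.9, -2.1]
gripper_width: 57.1
gripper_force: 35.0
```

>>> move_arm(
  rows=[
    [[0, 0, 0, 0, 0, 0], [0, 0, 0, 0, 0, 0]],
  ],
)

```text
clock: 10.15
position: [524.3, -212.8, 47.7]
tcp_rot: [[-0.996, 0.084, 0.001], [0.084, 0.996, -0.0], [-0.001, -0.0, -1.0]]
contact_force: [0.4, 0.2, -1.5]
gripper_width: 56.7
gripper_force: 35.0
```

Run:
```python
from h import *
from rig import *
np.set_printoptions(precision=2,suppress=True)
f=grab_frame("wrist");np.savez("/tmp/w4.npz",**f);s=read_state();p=np.array(s["position"]);R=np.array(s["tcp_rot"]);print(s["clock"],p,R,s["gripper_width"])
print(f["position"],f["attitude"])
cv2.imwrite("pics/w4.png",cv2.convertScaleAbs(cv2.resize(f["color"][60:310,210:430],(704,600) if 0 else (528,600),interpolation=3),alpha=1.6)[:,:,::-1])
```

```text
10.2 [ 524.63 -212.83   48.04] [[-1.    0.08  0.  ]
 [ 0.08  1.   -0.  ]
 [-0.   -0.   -1.  ]] 56.5370644660998
[ 456.   -205.54  252.91] [[ 0.09  0.97  0.24]
 [ 1.   -0.08 -0.02]
 [ 0.    0.24 -0.97]]
```

View pics/w4.png

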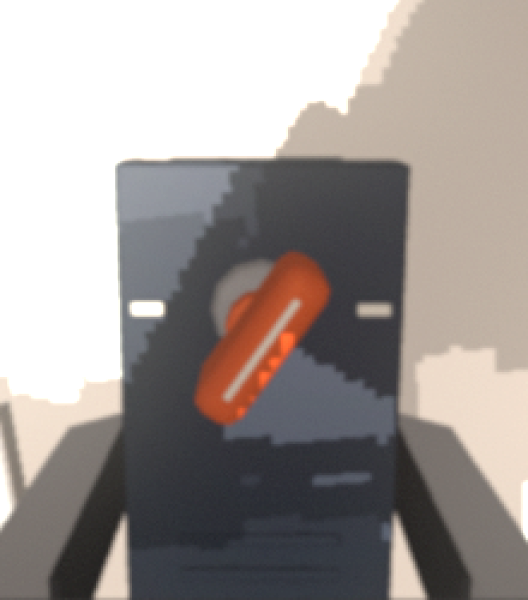

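The picture shows the cover held square, with its white marks at crop (147,308) and (374,310). The box is hidden beneath it. Lowering with force checks.

>>> move_arm(
  rows=[
    [[0.2, 0.04, 0.5, 0, 0, 0], [0, 0, 1, 0, 0, 0], [0, 0, 0.5, 0, 0, 0], [0, 0, 0.2, 0, 0, 0], [0, 0, 0.2, 0, 0, 0], [0, 0, 0.2, 0, 0, 0], [0, 0, 0, 0, 0, 0], [0, 0, 0, 0, 0, 0]],
  ],
)

```text
clock: 11.0
position: [522.6, -213.0, 21.5]
tcp_rot: [[-0.996, 0.084, 0.001], [0.084, 0.996, -0.002], [-0.001, -0.002, -1.0]]
contact_force: [1.0, -5.1, -2.6]
gripper_width: 56.6
gripper_force: 35.0
```

>>> move_arm(
  rows=[
    [[0, -0.06, 0, 0, 0, 0], [0, 0, 0, 0, 0, 0], [0, 0, 0, 0, 0, 0]],
  ],
)

```text
clock: 11.3
position: [522.6, -212.9, 21.5]
tcp_rot: [[-0.996, 0.084, 0.001], [0.084, 0.996, -0.001], [-0.001, -0.001, -1.0]]
contact_force: [1.6, -4.6, -1.4]
gripper_width: 56.7
gripper_force: 35.0
```

>>> move_arm(
  rows=[
    [[0, -0.08, 0, 0, 0, 0], [0, 0, 0, 0, 0, 0], [0, 0, 0, 0, 0, 0]],
  ],
)

```text
clock: 11.6
position: [521.9, -212.9, 21.2]
tcp_rot: [[-0.996, 0.084, -0.0], [0.084, 0.996, 0.0], [0.0, 0.0, -1.0]]
contact_force: [1.6, -3.0, -1.4]
gripper_width: 56.9
gripper_force: 35.0
```

Easing off; continue this way while lowering.

>>> move_arm(
  rows=[
    [[0, -0.08, 0.1, 0, 0, 0], [0, 0, 0.2, 0, 0, 0], [0, 0, 0, 0, 0, 0], [0, 0, 0, 0, 0, 0]],
  ],
)

```text
clock: 12.0
position: [521.7, -213.2, 18.2]
tcp_rot: [[-0.996, 0.084, -0.0], [0.084, 0.996, 0.001], [0.001, 0.001, -1.0]]
contact_force: [0.4, 1.1, 1.3]
gripper_width: 56.9
gripper_force: 35.0
```

Free sideways now, and going down inside the skirts. Continue to the rim.

>>> move_arm(
  rows=[
    [[0, 0, 0.2, 0, 0, 0], [0, 0, 0.15, 0, 0, 0], [0, 0, 0.1, 0, 0, 0], [0, 0, 0.1, 0, 0, 0], [0, 0, 0, 0, 0, 0], [0, 0, 0, 0, 0, 0]],
  ],
)

```text
clock: 12.6
position: [522.8, -214.4, 13.3]
tcp_rot: [[-0.996, 0.084, 0.002], [0.084, 0.996, -0.001], [-0.002, -0.001, -1.0]]
contact_force: [4.2, -1.3, 1.8]
gripper_width: 56.6
gripper_force: 35.0
```

Resting on the rim (z as expected). Slide +x.

>>> move_arm(
  rows=[
    [[-0.2, 0, 0, 0, 0, 0], [-0.2, 0, 0, 0, 0, 0], [-0.2, 0, 0, 0, 0, 0], [-0.2, 0, 0, 0, 0, 0], [-0.2, 0, 0, 0, 0, 0], [0, 0, 0, 0, 0, 0], [0, 0, 0, 0, 0, 0]],
  ],
)

```text
clock: 13.3
position: [528.1, -214.4, 13.2]
tcp_rot: [[-0.997, 0.083, -0.008], [0.083, 0.997, 0.001], [0.008, 0.001, -1.0]]
contact_force: [-5.9, 0.8, 12.3]
gripper_width: 56.6
gripper_force: 35.0
```

>>> move_arm(
  rows=[
    [[0, 0, -0.1, 0, 0, 0], [0, 0, 0, 0, 0, 0], [0, 0, 0, 0, 0, 0], [0, 0, 0, 0, 0, 0]],
  ],
)

```text
clock: 13.7
position: [529.1, -214.2, 13.2]
tcp_rot: [[-0.996, 0.084, -0.006], [0.084, 0.997, 0.001], [0.006, 0.001, -1.0]]
contact_force: [-4.0, -0.0, 5.8]
gripper_width: 56.8
gripper_force: 35.0
```

```bash
cat > chk.py <<'E'
from h import *
from rig import *
import sys
np.set_printoptions(precision=2,suppress=True)
f=grab_frame("scene");f2=grab_frame("wrist");s=read_state();print(s["clock"],s["position"],s["contact_force"],s["tcp_rot"][:,0] if hasattr(s["tcp_rot"],"shape") else s["tcp_rot"])
np.savez("/tmp/s.npz",**f);np.savez("/tmp/w5.npz",**f2)
B=np.array([538.4,-213.5,0]);a=np.radians(-4.8);R=np.array([[np.cos(a),-np.sin(a),0],[np.sin(a),np.cos(a),0],[0,0,1]])
for n,g in (("scene",f),("wrist",f2)):
    b=(world(g)-B)@R
    for xs in ((-70,-50),(-20,-8),(10,30),(40,55),(58,62),(64,74)):
        q=(b[...,0]>xs[0])&(b[...,0]<xs[1])&(abs(b[...,1])<(12 if xs[0]>57 else 24))&(b[...,2]>35)&(b[...,2]<70)
        if q.sum()>3: print(n,xs,q.sum(),"z",np.percentile(b[...,2][q],[10,50,90]))
    q=(abs(b[...,1])<20)&(b[...,2]>46)&(b[...,2]<54)&(b[...,0]<0)&(b[...,0]>-100);
    if q.sum():print(n,"rear edge x",np.percentile(b[...,0][q],[0.5,2]))
    for k in (-45,):
        q=(abs(b[...,0]-k)<6)&(b[...,2]>47)&(b[...,2]<53.5)&(abs(b[...,1])<40)
        if q.sum():print(n,"sides y",np.percentile(b[...,1][q],[1,99]))
E
python3 chk.py; python3 -c "
import numpy as np,cv2
c=np.load('/tmp/s.npz')['color'][220:320,220:353]
cv2.imwrite('pics/s5.png',cv2.convertScaleAbs(cv2.resize(c,(798,600),interpolation=3),alpha=1.7)[:,:,::-1])"
```

```text
13.8 [ 529.09 -214.25   13.28] [-4.26 -0.49  6.07] [-1.    0.08  0.01]
scene (-20, -8) 8 z [48.59 50.2  52.47]
scene (10, 30) 192 z [48.91 51.47 53.7 ]
scene (40, 55) 146 z [48.53 50.77 52.97]
scene (58, 62) 22 z [48.99 51.12 53.38]
scene (64, 74) 48 z [54.48 56.42 58.23]
scene rear edge x [-20.25 -19.99]
wrist (-70, -50) 4277 z [50.49 51.31 52.21]
wrist (-20, -8) 2193 z [50.53 51.31 52.09]
wrist (10, 30) 1610 z [50.59 51.4  52.22]
wrist (40, 55) 1446 z [50.37 51.26 51.96]
wrist (58, 62) 277 z [50.51 51.21 51.97]
wrist (64, 74) 158 z [54.9  56.45 57.25]
wrist rear edge x [-72.81 -72.33]
wrist sides y [-27.98  27.97]
```

View pics/s5.png

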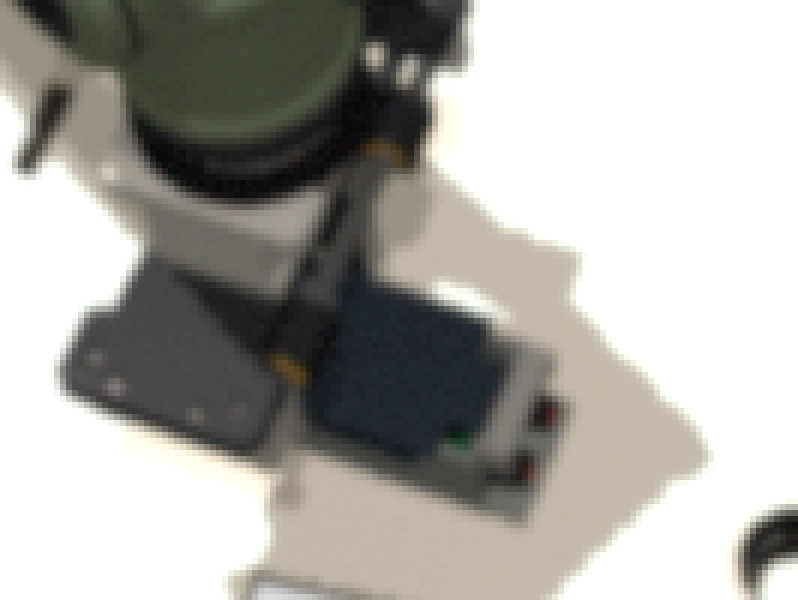

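The scene crop shows the cover lying flat on the box with its tongue starting under the keeper, crop (490,370). The depth shows deck 51.3 (home 51), level and centred, about 8 mm short. Continue sliding.

>>> move_arm(
  rows=[
    [[-0.2, 0, -0.05, 0, 0, 0], [-0.2, 0, 0, 0, 0, 0], [-0.2, 0, 0, 0, 0, 0], [-0.2, 0, 0, 0, 0, 0], [0, 0, 0, 0, 0, 0], [0, 0, 0, 0, 0, 0]],
  ],
)

```text
clock: 14.4
position: [538.6, -214.9, 13.4]
tcp_rot: [[-0.996, 0.084, -0.003], [0.084, 0.996, 0.001], [0.003, 0.001, -1.0]]
contact_force: [-3.8, -0.2, -1.0]
gripper_width: 56.6
gripper_force: 35.0
```

>>> move_arm(
  rows=[
    [[-0.2, 0, 0, 0, 0, 0], [-0.2, 0, 0, 0, 0, 0], [0, 0, 0, 0, 0, 0], [0, 0, 0, 0, 0, 0]],
  ],
)

```text
clock: 14.8
position: [538.4, -214.8, 13.3]
tcp_rot: [[-0.996, 0.083, -0.011], [0.083, 0.997, 0.003], [0.011, 0.002, -1.0]]
contact_force: [-12.5, -0.1, 6.1]
gripper_width: 56.5
gripper_force: 35.0
```

```bash
python3 chk.py
```

```text
14.9 [ 538.44 -214.79   13.28] [-12.32   1.09   6.92] [-1.    0.08  0.01]
scene (10, 30) 191 z [49.18 51.22 53.06]
scene (40, 55) 151 z [48.99 50.99 52.98]
scene (58, 62) 19 z [48.58 51.63 53.48]
scene (64, 74) 49 z [53.68 56.87 58.74]
scene rear edge x [-8.59 -8.57]
wrist (-70, -50) 3107 z [50.35 51.28 52.13]
wrist (-20, -8) 1992 z [50.56 51.33 52.11]
wrist (10, 30) 3208 z [50.6  51.4  52.24]
wrist (40, 55) 409 z [50.64 51.31 52.09]
wrist (58, 62) 283 z [50.6  51.24 52.13]
wrist (64, 74) 925 z [51.27 56.3  57.25]
wrist rear edge x [-63.66 -62.8 ]
wrist sides y [-27.54  28.13]
```

It stops firmly (12 N, 64 mm rear edge), so it is home. Relax, open and rise.

>>> move_arm(
  rows=[
    [[0.3, 0, 0, 0, 0, 0], [0, 0, 0, 0, 0, 0]],
  ],
)

```text
clock: 15.1
position: [538.6, -214.8, 13.3]
tcp_rot: [[-0.996, 0.084, -0.004], [0.084, 0.996, 0.002], [0.004, 0.001, -1.0]]
contact_force: [-6.2, 0.4, 0.1]
gripper_width: 56.5
gripper_force: 35.0
```

>>> move_arm(
  rows=[
    [[0, 0, 0, 0, 0, 0], [0, 0, 0, 0, 0, 0], [0, 0, 0, 0, 0, 0], [0, 0, 0, 0, 0, 0], [0, 0, 0, 0, 0, 0], [0, 0, -1, 0, 0, 0], [0, 0, -3, 0, 0, 0], [0, 0, -4, 0, 0, 0], [0, 0, 0, 0, 0, 0], [0, 0, 0, 0, 0, 0]],
  ],
  fingers=100,
)

```text
clock: 16.1
position: [542.1, -216.3, 96.4]
tcp_rot: [[-0.996, 0.084, 0.004], [0.084, 0.996, -0.002], [-0.004, -0.002, -1.0]]
contact_force: [0.1, 0.1, -0.8]
gripper_width: 93.6
gripper_force: 0.0
```

```bash
python3 chk.py
python3 - <<'E'
from h import *
np.set_printoptions(precision=2,suppress=True)
B=np.array([538.4,-213.5,0]);a=np.radians(-4.8);R=np.array([[np.cos(a),-np.sin(a),0],[np.sin(a),np.cos(a),0],[0,0,1]])
f=dict(np.load("/tmp/w5.npz"));c=f["color"].astype(int);w=world(f);b=(w-B)@R
print(f["position"],c.max())
o=(c[...,0]>c[...,2]+50)&(c[...,0]>1.6*c[...,1])&(abs(b[...,0]+36)<30)&(abs(b[...,1])<25)&(b[...,2]>60)
P=b[o];print("orange",o.sum(),P.min(0),P.max(0),np.percentile(P[:,2],[10,50,90,98]))
T=P[P[:,2]>np.percentile(P[:,2],95)-3.5][:,:2].astype(np.float32);r=cv2.minAreaRect(T);e=cv2.fitLine(T,cv2.DIST_L2,0,.01,.01).ravel();print(len(T),r,"axis in box",np.degrees(np.arctan2(e[1],e[0])))
m=(c.min(2)>95)&(abs(b[...,2]-51)<3)&(abs(b[...,0]+36)<10)&(abs(b[...,1])<28)
for sg in (-1,1):
    q=m&(sg*b[...,1]>10); print("mark",q.sum(),b[q].mean(0) if q.any() else None)
E
```

```text
16.2 [ 540.07 -215.1    93.51] [ 0.58 -0.45 -0.02] [-1.    0.08  0.  ]
scene (-20, -8) 59 z [48.89 50.71 53.29]
scene (10, 30) 194 z [49.18 51.53 53.4 ]
scene (40, 55) 147 z [49.24 51.17 53.16]
scene (58, 62) 20 z [50.04 51.78 52.84]
scene (64, 74) 53 z [53.77 56.3  58.05]
scene rear edge x [-14.7  -13.97]
scene sides y [-30.44 -25.38]
wrist (-70, -50) 1476 z [50.29 51.21 52.11]
wrist (-20, -8) 1045 z [50.37 51.28 52.08]
wrist (10, 30) 1706 z [50.58 51.46 52.35]
wrist (40, 55) 1166 z [50.51 51.32 52.12]
wrist (58, 62) 158 z [50.47 51.37 52.08]
wrist (64, 74) 450 z [51.58 56.45 57.44]
wrist rear edge x [-63.54 -62.89]
wrist sides y [-27.63  28.13]
[ 472.55 -208.3   299.87] 191
orange 509 [-47.05 -10.57  68.73] [-23.61  11.98  87.1 ] [83.28 84.77 85.74 86.21]
479 ((-35.16814041137695, 0.4884824752807617), (8.375896453857422, 28.45829200744629), 45.000221252441406) axis in box -44.019638
mark 71 [-35.87 -23.72  51.32]
mark 0 None
```

Cover home and released. The wing is at box (-35.2,0.4), axis -44° in the box frame, top at 85. Go over it and turn the fingers across the blade.

>>> move_arm(
  rows=[
    [[1.86, 0.1, 0, 0, 0, 0], [1.86, 0.1, 0, 0, 0, 0], [0, 0, 0, 0, 0, 7.33], [0, 0, 0, 0, 0, 7.33], [0, 0, 0, 0, 0, 7.33], [0, 0, 0, 0, 0, 7.33], [0, 0, 0, 0, 0, 7.33], [0, 0, 0, 0, 0, 7.33], [0, 0, 0, 0, 0, 0], [0, 0, 0, 0, 0, 0]],
  ],
)

```text
clock: 17.2
position: [503.0, -209.9, 92.9]
tcp_rot: [[-0.661, 0.751, -0.002], [0.751, 0.661, 0.001], [0.003, -0.001, -1.0]]
contact_force: [0.5, -0.1, 0.4]
gripper_width: 94.0
gripper_force: 0.0
```

```bash
cat > wing.py <<'E'
from h import *
from rig import *
np.set_printoptions(precision=2,suppress=True)
f=grab_frame("wrist");np.savez("/tmp/w6.npz",**f);s=read_state();p=np.array(s["position"]);R=np.array(s["tcp_rot"])
print(s["clock"],p,"yaw x",np.degrees(np.arctan2(R[1,0],R[0,0])),s["joint_positions"],s["contact_force"],s["gripper_width"])
c=f["color"].astype(int);T=(world(f)-p)@R;z=world(f)[...,2]
o=(c[...,0]>c[...,2]+50)&(c[...,0]>1.6*c[...,1])&(abs(T[...,0])<40)&(abs(T[...,1])<40)&(z>60)
P=T[o];zz=z[o];k=zz>np.percentile(zz,95)-3.5;Q=P[k][:,:2].astype(np.float32)
print(len(Q),np.percentile(zz,[50,95]),cv2.minAreaRect(Q)); e=cv2.fitLine(Q,cv2.DIST_L2,0,.01,.01).ravel();print("axis in tool",np.degrees(np.arctan(e[1]/e[0])))
E
python3 wing.py
```

```text
17.25 [ 503.22 -210.05   93.24] yaw x 131.33140067313994 [-0.55  0.23  1.7  -0.    1.21 -1.28] [ 0.59 -0.28 -0.61] 94.46611088000424
469 [84.54 86.04] ((0.2136220932006836, 0.146803617477417), (8.22053337097168, 29.368104934692383), 89.8708267211914)
axis in tool -0.30187467
```

Centred on the blade and aligned. Lower and close.

>>> move_arm(
  rows=[
    [[0, 0, 1, 0, 0, 0], [0, 0, 2, 0, 0, 0], [0, 0, 1.5, 0, 0, 0], [0, 0, 0.5, 0, 0, 0], [0, 0, 0, 0, 0, 0], [0, 0, 0, 0, 0, 0]],
  ],
)

```text
clock: 17.85
position: [504.2, -210.7, 44.5]
tcp_rot: [[-0.659, 0.752, 0.0], [0.752, 0.659, -0.0], [-0.001, 0.0, -1.0]]
contact_force: [-0.1, 0.3, 0.1]
gripper_width: 93.7
gripper_force: 0.0
```

>>> move_arm(
  rows=[
    [[0, 0, 0, 0, 0, 0], [0, 0, 0, 0, 0, 0], [0, 0, 0, 0, 0, 0], [0, 0, 0, 0, 0, 0], [0, 0, 0, 0, 0, 0], [0, 0, 0, 0, 0, 0], [0, 0, 0, 0, 0, 0], [0, 0, 0, 0, 0, 0], [0, 0, 0, 0, 0, 0], [0, 0, 0, 0, 0, 0]],
  ],
  fingers=0,
  newtons=30,
)

```text
clock: 18.85
position: [503.9, -210.5, 44.3]
tcp_rot: [[-0.659, 0.752, 0.0], [0.752, 0.659, -0.0], [-0.0, -0.0, -1.0]]
contact_force: [0.8, 0.3, -0.5]
gripper_width: 17.5
gripper_force: 0.0
```

>>> move_arm(
  rows=[
    [[0, 0, 0, 0, 0, 0], [0, 0, 0, 0, 0, 0], [0, 0, 0, 0, 0, 0]],
  ],
)

```text
clock: 19.15
position: [503.3, -210.9, 44.2]
tcp_rot: [[-0.659, 0.752, -0.001], [0.752, 0.659, -0.001], [0.0, -0.001, -1.0]]
contact_force: [-2.3, -2.1, 1.4]
gripper_width: 9.0
gripper_force: 30.0
```

>>> move_arm(
  rows=[
    [[0, 0, 0, 0, 0, 7.7], [0, 0, 0, 0, 0, 7.7], [0, 0, 0, 0, 0, 7.7], [0, 0, 0, 0, 0, 7.7], [0, 0, 0, 0, 0, 7.7], [0, 0, 0, 0, 0, 7.7], [0, 0, 0, 0, 0, 0], [0, 0, 0, 0, 0, 0], [0, 0, 0, 0, 0, 0]],
  ],
)

```text
clock: 20.05
position: [503.9, -210.7, 44.3]
tcp_rot: [[0.085, 0.996, -0.0], [0.996, -0.085, -0.0], [-0.0, -0.0, -1.0]]
contact_force: [-1.0, -1.4, -0.1]
gripper_width: 8.8
gripper_force: 30.0
```

```bash
python3 wing.py
```

```text
20.1 [ 503.87 -210.64   44.29] yaw x 85.09040610107712 [-0.55  0.3   1.73 -0.    1.11 -0.47] [-1.83 -1.92  0.92] 9.024839932165916
735 [84.46 85.86] ((1.8059406280517578, -0.228271484375), (28.658233642578125, 8.618451118469238), 0.35685864090919495)
axis in tool -0.6064452
```

Blade crosswise. Push in.

>>> move_arm(
  rows=[
    [[0, 0, 0.2, 0, 0, 0], [0, 0, 0.2, 0, 0, 0], [0, 0, 0.2, 0, 0, 0], [0, 0, 0.2, 0, 0, 0], [0, 0, 0.2, 0, 0, 0], [0, 0, 0, 0, 0, 0], [0, 0, 0, 0, 0, 0]],
  ],
)

```text
clock: 20.8
position: [503.9, -210.7, 34.6]
tcp_rot: [[0.087, 0.996, -0.0], [0.996, -0.087, -0.0], [-0.0, -0.0, -1.0]]
contact_force: [-3.9, -1.9, 6.1]
gripper_width: 8.5
gripper_force: 30.0
```

It went in through the slot, 9.7 mm at 6 N. Press to the stop.

>>> move_arm(
  rows=[
    [[0, 0, 0.1, 0, 0, 0], [0, 0, 0.1, 0, 0, 0], [0, 0, 0, 0, 0, 0], [0, 0, 0, 0, 0, 0]],
  ],
)

```text
clock: 21.2
position: [503.9, -210.7, 33.3]
tcp_rot: [[0.087, 0.996, -0.0], [0.996, -0.087, -0.0], [-0.0, -0.0, -1.0]]
contact_force: [-5.9, -0.3, 10.2]
gripper_width: 8.7
gripper_force: 30.0
```

```bash
python3 wing.py
```

```text
21.25 [ 503.91 -210.67   33.33] yaw x 85.0227428007291 [-0.55  0.31  1.74 -0.    1.09 -0.47] [-5.73 -1.25 10.57] 8.579450298137964
763 [73.63 75.02] ((1.4447107315063477, -0.2376084327697754), (29.586498260498047, 8.582825660705566), 0.37366801500320435)
axis in tool 0.17984192
```

At the stop (the blade sank 10.8 mm). Quarter turn.

>>> move_arm(
  rows=[
    [[0, 0, 0, 0, 0, 4.5], [0, 0, 0, 0, 0, 8.5], [0, 0, 0, 0, 0, 8.5], [0, 0, 0, 0, 0, 8.5], [0, 0, 0, 0, 0, 8.5], [0, 0, 0, 0, 0, 8.5], [0, 0, 0, 0, 0, 8.5], [0, 0, 0, 0, 0, 8.5], [0, 0, 0, 0, 0, 8.5], [0, 0, 0, 0, 0, 8.5]],
  ],
)

```text
clock: 22.25
position: [504.6, -211.4, 33.4]
tcp_rot: [[0.998, 0.064, 0.001], [0.064, -0.998, -0.002], [0.001, 0.002, -1.0]]
contact_force: [-4.9, -2.4, 8.6]
gripper_width: 8.6
gripper_force: 30.0
```

>>> move_arm(
  rows=[
    [[0, 0, 0, 0, 0, 8.5], [0, 0, 0, 0, 0, 1], [0, 0, 0, 0, 0, 0], [0, 0, 0, 0, 0, 0], [0, 0, 0, 0, 0, 0]],
  ],
)

```text
clock: 22.75
position: [504.6, -211.6, 33.4]
tcp_rot: [[0.995, -0.096, 0.001], [-0.096, -0.995, -0.002], [0.002, 0.002, -1.0]]
contact_force: [-4.9, -2.5, 7.9]
gripper_width: 8.7
gripper_force: 30.0
```

```bash
python3 wing.py
```

```text
22.8 [ 504.62 -211.54   33.36] yaw x -5.482786719203203 [-0.55  0.31  1.74 -0.    1.09  1.11] [-3.99 -3.3   7.89] 8.332230347325991
803 [73.74 75.08] ((-0.2778482437133789, -1.77354097366333), (29.520858764648438, 8.644793510437012), 0.44717276096343994)
axis in tool 0.15035844
```

Turned to lie along the box. Ease up into the notches, then open and rise.

>>> move_arm(
  rows=[
    [[0, 0, -0.1, 0, 0, 0], [0, 0, -0.2, 0, 0, 0], [0, 0, -0.1, 0, 0, 0], [0, 0, 0, 0, 0, 0], [0, 0, 0, 0, 0, 0]],
  ],
)

```text
clock: 23.3
position: [504.6, -211.5, 36.7]
tcp_rot: [[0.995, -0.096, 0.001], [-0.096, -0.995, -0.002], [0.002, 0.002, -1.0]]
contact_force: [-2.7, -4.0, 4.3]
gripper_width: 8.7
gripper_force: 30.0
```

>>> move_arm(
  rows=[
    [[0, 0, 0, 0, 0, 0], [0, 0, 0, 0, 0, 0], [0, 0, 0, 0, 0, 0], [0, 0, 0, 0, 0, 0], [0, 0, 0, 0, 0, 0], [0, 0, -1, 0, 0, 0], [0, 0, -2, 0, 0, 0], [0, 0, -3, 0, 0, 0], [0, 0, 0, 0, 0, 0], [0, 0, 0, 0, 0, 0]],
  ],
  fingers=70,
)

```text
clock: 24.3
position: [504.7, -210.9, 97.4]
tcp_rot: [[0.995, -0.096, 0.002], [-0.096, -0.995, -0.001], [0.002, 0.001, -1.0]]
contact_force: [-1.0, 0.3, -0.8]
gripper_width: 65.7
gripper_force: 0.0
```

```bash
python3 wing.py; python3 chk.py | grep wrist;python3 -c "
import numpy as np,cv2
c=np.load('/tmp/w6.npz')['color']
cv2.imwrite('pics/end.png',cv2.convertScaleAbs(c,alpha=1.6)[:,:,::-1])"
```

```text
24.35 [ 503.66 -210.32   96.07] yaw x -5.502722898197902 [-0.55  0.23  1.7   0.    1.22  1.11] [-0.09 -0.12 -1.03] 66.17730388913954
423 [77.4  78.77] ((0.49318504333496094, -0.7829523086547852), (8.622404098510742, 29.047365188598633), 89.96415710449219)
axis in tool 1.3719047
wrist (-70, -50) 947 z [50.38 51.23 52.09]
wrist (-20, -8) 1146 z [50.4  51.26 52.12]
wrist (10, 30) 2066 z [50.49 51.38 52.42]
wrist (40, 55) 1672 z [50.42 51.33 52.24]
wrist (58, 62) 231 z [50.51 51.33 52.22]
wrist (64, 74) 666 z [55.11 56.47 57.66]
wrist rear edge x [-62.86 -61.82]
wrist sides y [-26.79  29.  ]
```

View pics/end.png

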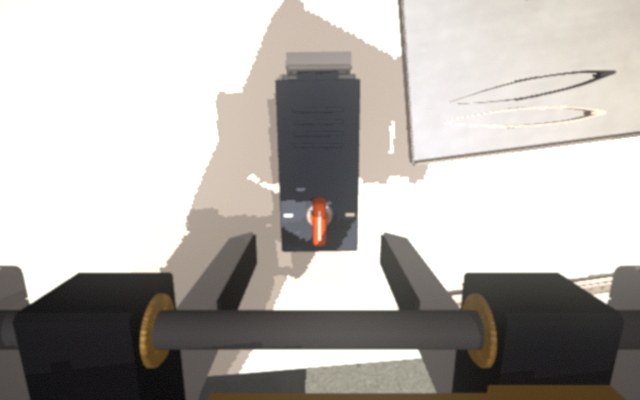

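The picture shows the cover on the box with its tongue under the keeper at (318,65) and the wing lying along the box at (319,220), released. The wing top dropped 7.2 mm from where it stood, so it is locked.

```bash
python3 -c "from rig import *; print(finish_job())"
```

```text
the job is handed in; nothing more can be done
None
```

The job is handed in at about 24 s of the 56 s: the cover lies home and level on the box with its tongue under the keeper, and the wing is locked along the box, pressed in about 7 mm by the last camera check; the judge's verdict was not shown.

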